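# Load, close and pin a glue-up press, and keep it pressed shut

### The job

Load the hinged press for a two-layer glue-up: lay the loose brown wooden blank squarely on top of the matching one already in the press and let go of it, then swing the upper half fully shut. Take the red-handled pin from its wooden stand, push it down through the holes of both halves until its collar bears on the upper half, and finish still holding the pin and pressing it down firmly so that the press stays shut. Leave the glue bottle, the dark offcut and the red bin at the back where they are.

Things in the scene. Friction and masses are not known exactly. Their poses are not given: they have to be found in the camera images.
- press: lower half of the hinged press, fixed to the table: plywood base 200 (x) x 120 (y) x 14 mm. Origin under its middle, on the table; z up; x points away from the robot to the hinge line (along y), at x = 80, 59 mm above the table. Grey hinge cheeks stand 67 mm high at x 71 to 93, y 42 to 58 mm either side. At x = -75 mm stands a grey post, 36 x 40, its top 53.5 mm up
- nest (a point): centre of the nest, on top of the base (14 mm above the table); axes as the press. Four dark corner brackets, 12 mm high, hold the lower blank with 2 mm play; the middle of each side is free. The blanks' 80 mm side runs along the press's x, their 60 mm side along y
- post_hole (a point): mouth of the upright hole in the post of the lower half: on the hole's axis, at the post's top, 53.5 mm above the table; hole 12.5 mm wide and 39.5 mm deep. With the press shut, the 13 mm hole in the upper half lies exactly over it
- press_lid (a joint): hinge of the upper half, rad: 0 shut (plate level, top 64 mm above the table, 1 mm clear of the stacked blanks), 1.57 upright, stop at 1.7; starts at 1.45 to 1.65. The hinge is stiff: the half stays where it is left, and about 3 N at its free edge moves it; it can be pushed from behind with shut fingers, over and down
- lid_edge (a point): upper half: middle of the free edge, on the outer face (on top when shut, away from the robot when open), 177 mm from the hinge line, 5 mm off the plate's mid-plane. x: from the edge to the hinge along the plate; z: out of the outer face. Aluminium plate 94 mm wide, 10 thick, with a 44 mm wide tongue over its last 50 mm; two ribs, 5 mm high, run 36 mm off the middle
- lid_hinge (a point): middle of the hinge line, at mid-thickness of the plate; same axes as lid_edge. The hole in the tongue is 155 mm from here
- low_blank_centre (a point): centre of the lower blank, which already lies in the press: brown wood, 60 (own x) x 80 (own y) x 18 mm (z)
- top_blank_centre (a point): centre (9 mm up) of the loose blank of the same kind lying on the table: 60 (own x) x 80 (own y) x 18 mm (z); grasp across its 60 mm. Loaded, its centre is 41 mm above the table and its sides are flush with those of the lower blank
- pin_grip (a point): middle of the pin's grip, on its axis: red round handle with black bands, 18 mm in diameter, 38 mm high; z up. 27 mm below is the underside of a steel collar, 24 mm across, 5 thick; from there a shaft 10 mm in diameter runs 40 mm down, its last 10 mm tapered. It stands in its stand, collar on the stand's top. Fully home in the press, this point is 91 mm above the table
- pin_collar (a point): on the pin's axis at the underside of the collar
- pin_tip (a point): the lower end of the pin, on its axis, 67 mm below pin_grip
- pin_stand: dark wooden block, 60 x 60 x 46 mm, fixed to the table, with a 13 mm upright hole in its middle for the pin; origin under its centre on the table
- glue_bottle_at (a point): bystander, leave alone: white glue bottle with an orange nozzle, 56 x 55 x 192, standing at the back (mm); point at its middle, 20 mm above its underside
- offcut_3_at (a point): bystander, leave alone: sawn dark offcut of wood, 34 x 120 x 34, lying at the back (mm); point at its middle, 20 mm above its underside
- red_bin_at (a point): bystander, leave alone: open red parts bin, 104 x 156 x 70, at the back right (mm); point at its middle, 20 mm above its underside

How it is judged:
By the outcome, as a careful person would: the job done as asked, in the order asked, and still so for the second after the job is handed in, while the arm keeps its last pose, push and grip.
It also fails if it takes over 64 s, if anything falls off the work surface, if the arm or the gripper's body presses on something with over 40 N, if the wrist force passes 120 N, or if a joint passes its speed limit or range.

### The arm

A 6-joint arm with a two-finger parallel gripper is mounted at the origin on the work surface; the furniture and walls round the work are solid. World frame = base frame: x ahead of the robot, y to its left, z up, the work surface at z = 0. Lengths are in mm, angles in rad, forces in N, time in s.
With the tool pointing down it reaches from about 350 to 875 mm from the base axis. Payload 4.2 kg.
Tool frame: the origin (TCP) lies at the very end of the fingers, on their centre line; the grasp point (between the pads) lies 19 mm behind it; z points along the fingers, y is the line along which they close (so a half turn about z gives the same grasp; the last joint's range is limited). The gripper opens to 85 mm and grips with 20 to 120 N. Pads are 22 mm wide; open, the fingers measure 114 mm over their backs; the gripper's body (76 mm by 85 mm) begins 54 mm behind the grasp point. The pads swing forward as they close: fully open they stand 13 mm farther back than shut.
Start: joints at [1.499, 0.385, 0.008, 0, -1.194, -0.259], TCP at [202.967, 591.104, 231.312] pointing down, gripper open.
Joint ranges: [-3.14, 3.14], [-1.21, 2.06], [-1.07, 1.41], [-3.16, 2.05], [-2.99, -0.16], [-3.1, 3.1]. Speed limits (rad/s): [2.79, 2.79, 3.14, 3.14, 3.14, 3.14].

### API

Orientations are given as a unit quaternion [x, y, z, w].
In Python, from bench import read_state, get_image, camera_model, job_done gives the robot as it stands.
- The arm moves only by the shell command python3 -m handwheel 'ROWS'. ROWS is JSON, a list of rows, each a list of 7 numbers: the shift along the tool's x, y, z in m, then the turn, a rotation vector about the tool's x, y, z in rad, then the gripper's target within -1 to 1 (fully open at 1, half-way at 0, shut at -1). In form: [[dx, dy, dz, wx, wy, wz, jaw], ...]. A call has 1 to 10 rows; each row is the pose to reach, as a shift and turn from the pose commanded when the call began, along the tool's axes at that moment; what a row does not reach only later rows make up. A row lasts 1/8 s, in which the tool goes at most 62.5 mm and 10.7 degrees, less where a joint would pass 70% of its speed; a pose out of reach is approached as far as the arm can. A call with a gripper value outside its range is refused whole. The fingers move at their own pace and stop on an object; the grip force is fixed at half the most. Time passes only in rows, so rows that repeat a pose let the fingers close. It gives the time, the measured TCP pose, the force, the opening and the grip force at its end, in the units of the state.
- read_state(): the state, without advancing time (a new reading comes with each control period).
- get_image(name): name is "side" or "top"; returns (picture, depth): 480x640x3 uint8, blue, green, red; 480x640 float32, mm along the optical axis (not along the pixel's ray), 0 where there is no reading.
- camera_model(name): a dict with "K" (3x3 intrinsics, pixels), "rvec" (rotation vector, rad) and "tvec" (3), from world to camera coordinates, as OpenCV has them. Camera axes: x right, y down, z forward; pixel columns grow to the right and rows downward; lengths in mm; the calibration is good to about 2 mm. A picture is of the moment at which its call begins. camera_model takes no time and is no camera call.
- job_done(): hands the job in; it is judged then, once.
The state is a dict: "clock": time; "joints": joint angles; "joint_vel": joint speeds; "joint_efforts": joint torques, N m; "position": TCP position; "ee_rot": TCP orientation; "contact_force": force on the tool from outside, world axes, zero at the start; "wrist_torque": the same for the moment, N m; "gripper_width": finger opening in mm; "grasp_force": force on a finger pad.
Only numpy, scipy, OpenCV 4.12 (cv2) and the standard library are available. Lean on these libraries where they do the work, as an engineer would, in place of code of your own. Each camera call takes 0.05 s, during which the arm holds its last target. There are 200 camera calls.

## Working session

There is one attempt and no reset: what is moved stays moved. The work goes in short steps, Python scripts to look and compute and a shell command to move; the robot and the scene stay as the last step left them, time stands still between calls to the robot, and variables do not carry over. Pictures are saved under pics/ and viewed, at most 10 in all, crops included, and the job is handed in when it is done.

```bash
mkdir -p pics; ls
cat > h.py <<'E'
import numpy as np, cv2
from scipy.spatial.transform import Rotation as R
from bench import read_state,get_image,camera_model
def cam(n):
    m=camera_model(n); return np.array(m["K"],float),R.from_rotvec(np.ravel(m["rvec"])).as_matrix(),np.ravel(m["tvec"]).astype(float)
def cloud(n,d):
    K,Rm,t=cam(n); v,u=np.mgrid[:480,:640]
    p=np.stack([(u-K[0,2])/K[0,0]*d,(v-K[1,2])/K[1,1]*d,d],-1)
    P=(p-t)@Rm; P[d==0]=np.nan; return P
def onplane(n,u,v,z):
    K,Rm,t=cam(n); r=Rm.T@np.linalg.inv(K)@[u,v,1]; c=-Rm.T@t
    return c+r*(z-c[2])/r[2]
def proj(n,p):
    K,Rm,t=cam(n); q=K@(Rm@np.array(p,float)+t); return q[:2]/q[2]
def delta(pos,rot):
    s=read_state(); R0=R.from_quat(s["ee_rot"]); 
    return R0.inv().apply(np.array(pos)-s["position"])/1000,(R0.inv()*rot).as_rotvec()
def down(yaw): # tool y axis along world angle yaw, z down
    y=np.array([np.cos(yaw),np.sin(yaw),0]); z=np.array([0,0,-1.]); return R.from_matrix(np.stack([np.cross(y,z),y,z],1))
E
python3 - <<'E'
from h import *
for n in("top","side"):
    im,d=get_image(n); cv2.imwrite(f"pics/{n}0.png",im); np.save(f"{n}0.npy",d)
    K,Rm,t=cam(n); print(n,K[0,0],-Rm.T@t,Rm.T[:,2])
s=read_state(); print(s)
E
```

```text
pics
top 513.6221627422999 [ 395.2748717   -76.62764654 1247.65897592] [ 0.15736113  0.02340778 -0.98726367]
side 572.804287368213 [324.24321997 853.90961763 947.08026317] [ 0.18383811 -0.72182969 -0.6672072 ]
{'clock': 0.1, 'joints': array([ 1.49858275e+00,  3.85472653e-01,  6.77530737e-03, -4.36603397e-04,
       -1.19402779e+00, -2.58565671e-01]), 'joint_vel': array([ 0.00019775, -0.00043366,  0.00170461,  0.00269823, -0.00035414,
        0.00034244]), 'joint_efforts': array([-4.80817071e-04, -3.93322456e+01,  1.88928956e+01,  4.19797540e+00,
       -2.58447450e-03,  4.53987482e-06]), 'position': array([202.82149929, 590.6205894 , 230.33999593]), 'ee_rot': array([ 9.86340546e-01, -1.64715986e-01, -1.12302331e-04,  9.79102184e-04]), 'contact_force': array([ 0.05317919,  1.03075181, -0.19843194]), 'wrist_torque': array([-0.04817762,  0.00218967,  0.04752413]), 'grasp_force': 0.0, 'gripper_width': 85.39252739950388}
```

View pics/top0.png

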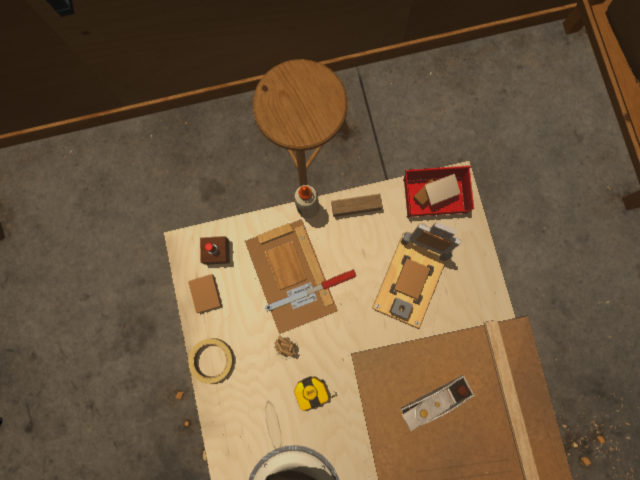

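View pics/side0.png

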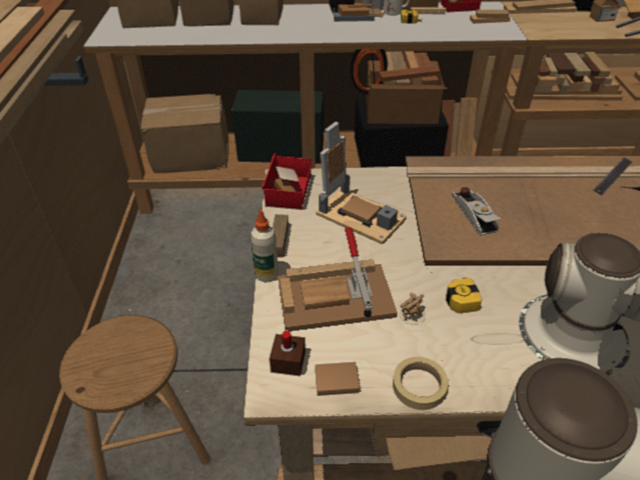

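Top view: loose blank at about (205,294), pin and stand (214,250), press (410,287) with lid upright at (432,238), bottle (305,198). I'll enlarge the relevant parts.

Run:
```python
from h import *
im=cv2.imread("pics/top0.png"); sd=cv2.imread("pics/side0.png")
def c(i,u,v,w,h,s): return cv2.resize(i[v:v+h,u:u+w],None,fx=s,fy=s,interpolation=cv2.INTER_CUBIC)
a=c(im,180,230,60,90,5); b=c(im,370,222,100,110,5)
b=np.vstack([b]);a=np.vstack([a,np.zeros((100,300,3),np.uint8)])
cv2.imwrite("pics/c1.png",np.hstack([a,b]))
a=c(sd,260,320,110,80,4); b=c(sd,300,115,120,130,4)
cv2.imwrite("pics/c2.png",c(sd,305,118,110,125,4.7))
for n in("top","side"):
    P=cloud(n,np.load(f"{n}0.npy"))
    np.save(n+"P.npy",P)
P=np.load("topP.npy")
# table z
for r in [(230,350),(330,300),(360,200)]: print(r,P[r[0]-2:r[0]+3,r[1]-2:r[1]+3].reshape(-1,3).mean(0).round(1), P[r][2])
for n,u,v in [("top",205,294),("top",412,278),("top",402,308),("top",222,256)]: print(u,v,P[v-1:v+2,u-1:u+2].reshape(-1,3).mean(0).round(1))
```

```text
(230, 350) [ 615.1 -114.5    0.9] 2.356099353237227
(330, 300) [ 3.692e+02 -1.000e-01  6.000e-01] 0.8000224799436553
(360, 200) [292.  235.3   1.2] 1.274787813598287
205 294 [447.5 228.6  21.5]
412 278 [ 498.3 -261.8   33.6]
402 308 [ 427.9 -240.3   21.5]
222 256 [536.7 187.7  47.2]
```

View pics/c1.png

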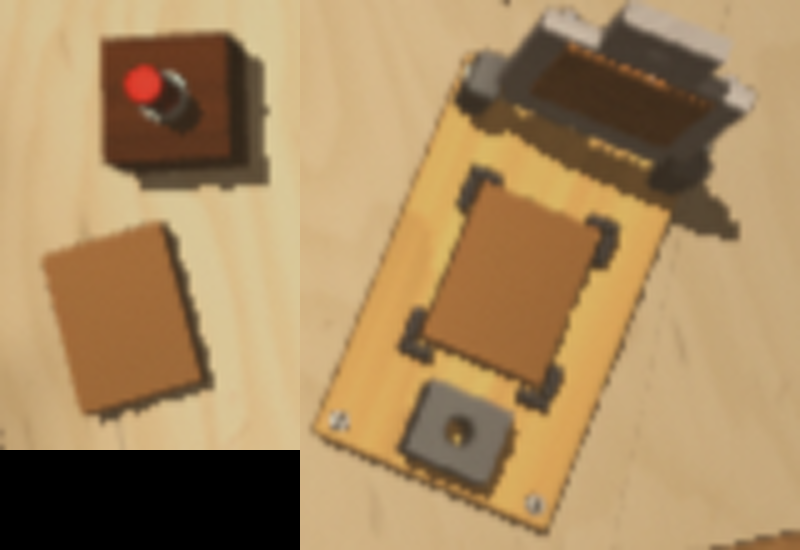

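View pics/c2.png

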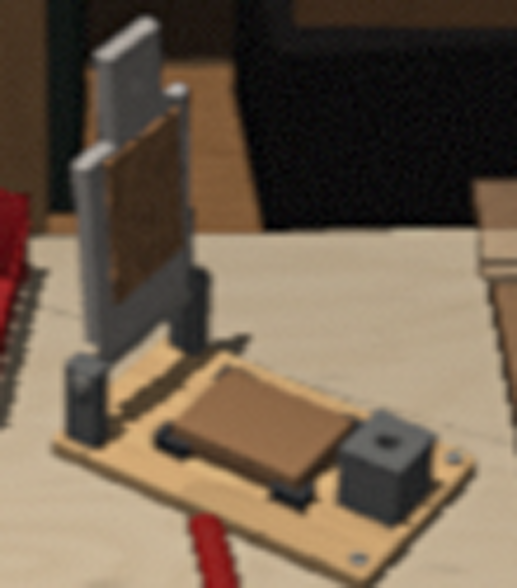

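```bash
cat > m.py <<'E'
from h import *
L=lambda x,y:(180+(x+.5)/5-.5,230+(y+.5)/5-.5)
Rr=lambda x,y:(370+(x-300+.5)/5-.5,222+(y+.5)/5-.5)
S=lambda x,y:(305+(x+.5)/4.7-.5,118+(y+.5)/4.7-.5)
def rect(name,n,f,pts,z):
    q=np.array([onplane(n,*f(*p),z)[:2] for p in pts]); e=np.roll(q,-1,0)-q
    print(name,n,"c",q.mean(0).round(1),"len",np.linalg.norm(e,axis=1).round(1),"ang",np.degrees(np.arctan2(e[:,1],e[:,0])).round(1))
if __name__=="__main__":
    rect("loose","top",L,[(42,258),(163,223),(207,382),(87,414)],18)
    rect("stand","top",L,[(102,40),(230,33),(230,163),(105,163)],46)
    rect("low","top",Rr,[(483,183),(603,228),(547,385),(425,337)],32)
    rect("low","side",S,[(228,370),(355,418),(295,480),(172,428)],32)
    rect("base","top",Rr,[(315,430),(548,533),(672,205),(463,60)],14)
    rect("post","top",Rr,[(432,378),(515,402),(485,490),(402,450)],53.5)
    print("hole",onplane("top",*Rr(459,430),53.5),onplane("side",*S(390,440),53.5))
    print("pin",onplane("top",*L(144,85),92))
E
python3 m.py
python3 - <<'E'
from h import *
sd=cv2.imread("pics/side0.png")
cv2.imwrite("pics/c3.png",cv2.resize(sd[320:400,260:370],None,fx=6,fy=6,interpolation=cv2.INTER_CUBIC))
# depth-based: loose blank & low blank top extents by min-area rect in cloud
P=np.load("topP.npy")
for nm,(u0,u1,v0,v1),(z0,z1) in [("loose",(182,228,268,318),(12,30)),("low",(392,438,255,302),(26,40)),("stand",(195,235,232,268),(38,55)),("post",(385,416,294,322),(46,62)),("pin",(195,235,232,268),(80,110))]:
    Q=P[v0:v1,u0:u1].reshape(-1,3); Q=Q[(Q[:,2]>z0)&(Q[:,2]<z1)]
    print(nm,len(Q),cv2.minAreaRect(Q[:,:2].astype(np.float32)),np.median(Q[:,2]))
E
```

```text
loose top c [449.1 230.7] len [60.2 79.5 58.9 78.2] ang [ -72.2 -161.   106.5   20. ]
stand top c [551.8 210.5] len [61.2 62.2 59.3 59. ] ang [ -85.3 -176.6   91.6    5.2]
low top c [ 498.1 -263.3] len [60.1 79.2 60.9 78.5] ang [-109.3  160.5   70.   -20.1]
low side c [ 497.6 -263.4] len [79.  62.5 76.9 59.8] ang [ 161.3   69.2  -20.7 -108.9]
base top c [ 488.9 -259. ] len [119.1 168.  121.4 193.1] ang [-112.2  -20.7   55.9  159. ]
post top c [ 428.  -234.4] len [39.4 42.6 41.7 35.9] ang [-104.5  161.4   65.9  -22.1]
hole [ 427.91503271 -234.64553243   53.5       ] [ 426.13385903 -239.06484579   53.5       ]
pin [552.20451596 210.3034015   92.        ]
loose 852 ((450.33355712890625, 232.2938232421875), (80.61653137207031, 60.804500579833984), 17.9138240814209) 19.025572303598864
low 940 ((488.8203430175781, -258.6480712890625), (75.79647827148438, 113.88319396972656), 68.33747863769531) 32.18695154255954
stand 589 ((553.5350952148438, 211.42645263671875), (60.60504913330078, 61.70555877685547), 4.682114601135254) 46.92824378035829
post 260 ((428.1063537597656, -234.7126007080078), (40.2446174621582, 36.11001968383789), 68.16804504394531) 53.71676429439451
pin 55 ((552.9790649414062, 211.37197875976562), (18.096256256103516, 16.033218383789062), 85.52647399902344) 90.21696211710183
```

View pics/c3.png

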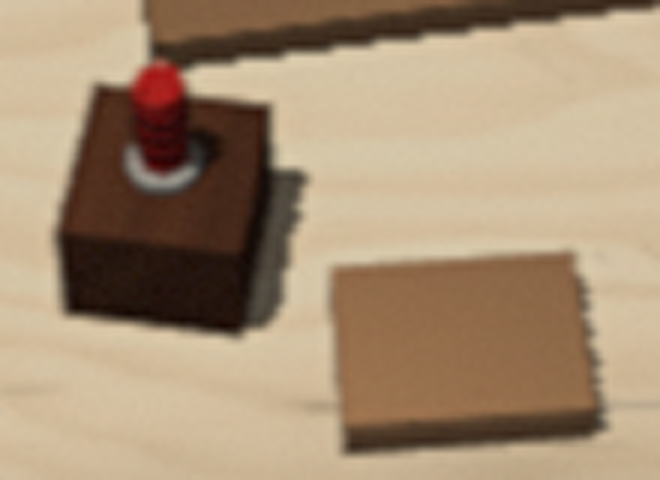

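Run:
```python
from h import *
from m import *
C=lambda x,y:(260+(x+.5)/6-.5,320+(y+.5)/6-.5)
rect("loose","side",C,[(332,267),(575,253),(600,410),(345,425)],18)
rect("stand","side",C,[(97,88),(270,105),(242,252),(62,235)],46)
print("pintop",onplane("side",*C(159,82),92))
for n in("top","side"):
    P=np.load(n+"P.npy").reshape(-1,3)
    for nm,c,r,z0,z1 in [("low",(498,-263.3),53,28,40),("loose",(449.8,231),60,12,24),("base",(480,-257),120,9,19),("post",(428,-235),30,48,60),("stand",(552,211),46,42,52)]:
        Q=P[(np.hypot(P[:,0]-c[0],P[:,1]-c[1])<r)&(P[:,2]>z0)&(P[:,2]<z1)]
        (x,y),(a,b),t=cv2.minAreaRect(Q[:,:2].astype(np.float32)); print(n,nm,len(Q),round(x,1),round(y,1),round(a,1),round(b,1),round(t,1))
# fit template mask for colour: low blank brown edges via subpixel gradient
im,_=get_image("top"); g=cv2.GaussianBlur(im,(0,0),.7).astype(float)
from scipy.optimize import minimize
from scipy.ndimage import map_coordinates
def fit(n,g,c,yaw,w,l,z,off=2.0):
    # maximise contrast inside/outside along edges (sub-pixel)
    lab=g
    def cost(p):
        cs,sn=np.cos(p[2]),np.sin(p[2]); tot=0
        for ax,h,hl in((0,l/2,w/2),(1,w/2,l/2)):
            for s in(-1,1):
                t=np.linspace(-.55,.55,25)*hl
                def smp(o):
                    X=np.stack([np.full_like(t,s*(h+o)),t] if ax==0 else [t,np.full_like(t,s*(h+o))],1)
                    W=np.c_[p[0]+cs*X[:,0]-sn*X[:,1],p[1]+sn*X[:,0]+cs*X[:,1],np.full(len(t),z)]
                    K,Rm,tt=cam(n);q=(W@Rm.T+tt)@K.T; q=q[:,:2]/q[:,2:]
                    return np.stack([map_coordinates(g[...,k],[q[:,1],q[:,0]],order=1) for k in range(3)],1)
                tot-=np.linalg.norm((smp(off)-smp(-off)).mean(0))
        return tot
    r=minimize(cost,[*c,yaw],method="Nelder-Mead",options=dict(initial_simplex=[[*c,yaw],[c[0]+4,c[1],yaw],[c[0],c[1]+4,yaw],[c[0],c[1],yaw+.06]],xatol=.01,fatol=.01))
    print(n,r.x[:2].round(2),np.degrees(r.x[2]).round(2),round(r.fun,1))
for n in("top","side"):
    g=cv2.GaussianBlur(get_image(n)[0],(0,0),.7).astype(float)
    fit(n,g,(498,-263.3),-.36,60,80,32); fit(n,g,(449.8,231),.32,60,80,18)
    fit(n,g,(428,-235),-.38,40,36,53.5)
```

```text
loose side c [448.9 229.9] len [79.1 59.2 79.8 59.1] ang [-162.4  108.7   17.5  -71.9]
stand side c [551.6 208.7] len [57.6 58.5 57.6 59.1] ang [-173.4   96.2    7.2  -83.7]
pintop [551.97337181 210.21775835  92.        ]
top low 862 498.8 -262.2 72.8 88.5 66.5
top loose 831 450.3 232.3 80.6 60.8 17.9
top base 2325 493.1 -260.6 120.1 189.8 68.6
top post 258 428.1 -234.7 40.2 36.1 68.2
top stand 550 553.5 211.6 60.6 61.4 5.0
side low 527 498.6 -262.0 71.5 85.2 67.6
side loose 1182 448.9 229.6 80.0 65.4 17.7
side base 1276 494.9 -263.2 126.6 201.3 68.3
side post 184 425.6 -236.2 51.1 39.0 72.1
side stand 690 551.9 208.8 60.7 63.9 5.5
top [ 495.48 -261.81] -21.47 -203.2
top [450.45 233.78] 18.36 -203.1
top [ 429.27 -231.43] -22.36 -220.6
side [ 498.43 -265.14] -20.86 -178.6
side [448.89 229.58] 18.0 -321.7
side [ 427.53 -237.85] -17.28 -157.3
```

```bash
cat > d.py <<'E'
import sys; from h import *
x,y,z,a=map(float,sys.argv[1:5]); r,w=delta([x,y,z],down(np.radians(a))); print(r.round(4),w.round(4))
E
cat > s.py <<'E'
from h import *
s=read_state(); m=R.from_quat(s["ee_rot"]).as_matrix(); print("t",round(s["clock"],2),"p",s["position"].round(1),"yaw",np.degrees(np.arctan2(m[1,1],m[0,1])).round(2),"z",m[:,2].round(3),"F",s["contact_force"].round(1),"w",round(s["gripper_width"],1),"g",round(s["grasp_force"],1),"q",s["joints"].round(2))
E
python3 d.py 449.5 230.3 60 -72
```

```text
[0.3504 0.2607 0.1711] [ 1.000e-03  2.000e-04 -6.451e-01]
```

```bash
python3 -m handwheel '[[0.35,0.261,0.171,0,0,-0.645,0.7],[0.35,0.261,0.171,0,0,-0.645,0.7],[0.35,0.261,0.171,0,0,-0.645,0.7],[0.35,0.261,0.171,0,0,-0.645,0.7],[0.35,0.261,0.171,0,0,-0.645,0.7],[0.35,0.261,0.171,0,0,-0.645,0.7],[0.35,0.261,0.171,0,0,-0.645,0.7],[0.35,0.261,0.171,0,0,-0.645,0.7],[0.35,0.261,0.171,0,0,-0.645,0.7],[0.35,0.261,0.171,0,0,-0.645,0.7]]'; python3 s.py; python3 d.py 449.5 230.3 4 -72
```

```text
clock: 1.5
position: [449.4, 231.1, 60.7]
ee_rot: [0.988, 0.157, 0.0, -0.0]
contact_force: [-0.1, -0.2, -0.4]
gripper_width: 72.5
grasp_force: 0.0
t 1.5 p [449.4 231.1  60.7] yaw -71.99 z [ 0.001  0.001 -1.   ] F [-0.1 -0.2 -0.4] w 72.5 g 0.0 q [ 0.8   0.38 -0.5   0.   -0.69  1.09]
[-0.0002  0.0008  0.0567] [-0.0003 -0.0008  0.0002]
```

```bash
python3 -m handwheel '[[0,0.001,0.04,0,0,0,0.7],[0,0.001,0.05,0,0,0,0.7],[0,0.001,0.056,0,0,0,0.7],[0,0.001,0.058,0,0,0,0.7],[0,0.001,0.058,0,0,0,0.7]]'
python3 - <<'E'
from h import *
im,_=get_image("side"); cv2.imwrite("pics/g1.png",cv2.resize(im[320:410,270:410],None,fx=5,fy=5,interpolation=cv2.INTER_CUBIC))
E
```

```text
clock: 2.12
position: [449.9, 230.1, 3.0]
ee_rot: [0.988, 0.157, 0.001, -0.0]
contact_force: [-0.1, 0.2, 0.2]
gripper_width: 72.5
grasp_force: 0.0
```

View pics/g1.png

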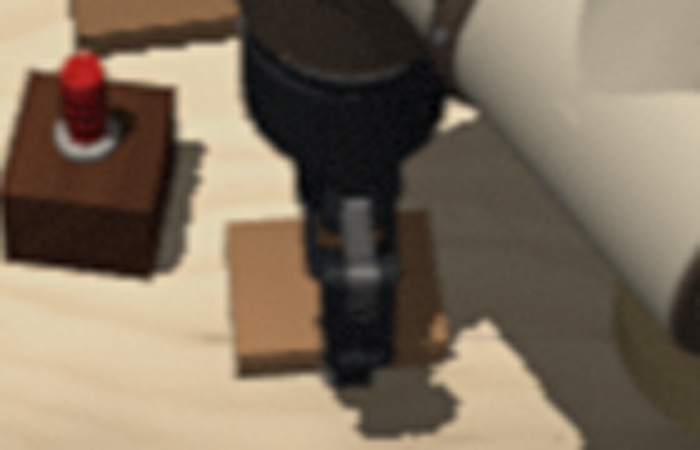

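The fingers straddle the blank near its middle, with the near fingertip at (348,378) by its lower edge. Closing.

```bash
python3 -m handwheel '[[0,0,-0.001,0,0,0,-0.3],[0,0,-0.001,0,0,0,-0.3],[0,0,-0.001,0,0,0,-0.3],[0,0,-0.001,0,0,0,-0.3],[0,0,-0.001,0,0,0,-0.3]]';python3 s.py
```

```text
clock: 2.8
position: [450.0, 230.0, 4.2]
ee_rot: [0.988, 0.157, 0.001, -0.0]
contact_force: [-1.8, 0.4, 6.2]
gripper_width: 58.2
grasp_force: 65.0
t 2.8 p [450.  230.    4.2] yaw -71.98 z [ 0.001  0.001 -1.   ] F [-1.8  0.4  6.2] w 58.2 g 65.0 q [ 0.79  0.48 -0.55  0.   -0.54  1.09]
```

```bash
python3 d.py 450 230 110 -72;python3 d.py 498 -263 110 -110.7
```

```text
[ 1.000e-04 -0.000e+00 -1.058e-01] [-0.0006 -0.0016  0.0003]
[-0.1067  0.4836 -0.1062] [-0.0011 -0.0013  0.6757]
```

```bash
python3 -m handwheel '[[0,0,-0.05,0,0,0,-0.3],[0,0,-0.1,0,0,0,-0.3],[-0.107,0.484,-0.106,-0.001,-0.001,0.676,-0.3],[-0.107,0.484,-0.106,-0.001,-0.001,0.676,-0.3],[-0.107,0.484,-0.106,-0.001,-0.001,0.676,-0.3],[-0.107,0.484,-0.106,-0.001,-0.001,0.676,-0.3],[-0.107,0.484,-0.106,-0.001,-0.001,0.676,-0.3],[-0.107,0.484,-0.106,-0.001,-0.001,0.676,-0.3],[-0.107,0.484,-0.106,-0.001,-0.001,0.676,-0.3],[-0.107,0.484,-0.106,-0.001,-0.001,0.676,-0.3]]'; python3 -m handwheel '[[0,0,0,0,0,0,-0.3],[0,0,0,0,0,0,-0.3],[0,0,0,0,0,0,-0.3],[0,0,0,0,0,0,-0.3]]';python3 s.py;  python3 d.py 498 -263 40 -110.7
python3 - <<'E'
from h import *
a,_=get_image("side"); b,_=get_image("top")
f=lambda i,u,v:cv2.resize(i[v:v+100,u:u+100],None,fx=4,fy=4,interpolation=cv2.INTER_CUBIC)
cv2.imwrite("pics/p1.png",np.hstack([f(a,310,140),f(b,365,220)]))
E
```

```text
clock: 4.05
position: [497.0, -266.0, 109.1]
ee_rot: [0.984, -0.18, -0.0, 0.0]
contact_force: [1.0, 1.2, -0.0]
gripper_width: 57.5
grasp_force: 64.7
clock: 4.55
position: [497.5, -262.5, 109.5]
ee_rot: [0.984, -0.179, -0.0, 0.001]
contact_force: [0.2, -0.5, 0.4]
gripper_width: 58.1
grasp_force: 64.7
t 4.55 p [ 497.5 -262.5  109.5] yaw -110.61 z [-0.001 -0.001 -1.   ] F [ 0.2 -0.5  0.4] w 58.1 g 64.7 q [-0.2   0.4  -0.31  0.   -0.86  1.41]
[0.0006 0.0002 0.0695] [0.0012 0.0004 0.0015]
```

View pics/p1.png

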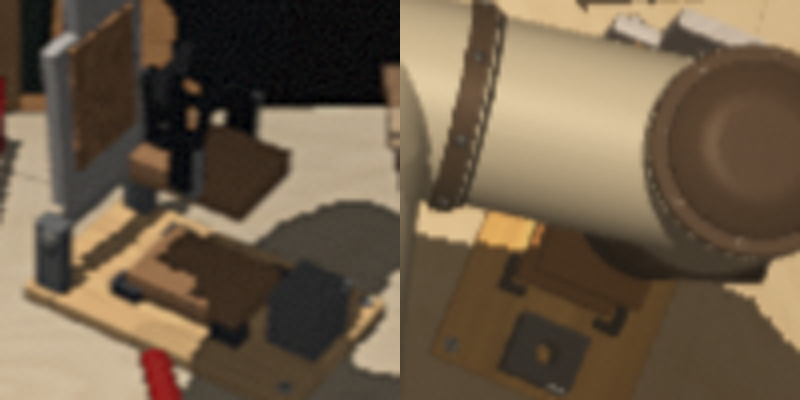

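The blank is held level above the nest, at about (220,165) in the left half, with the lid clear behind it. Lowering.

```bash
python3 -m handwheel '[[0,0,0.03,0,0,0,-0.3],[0,0,0.055,0,0,0,-0.3],[0,0,0.068,0,0,0,-0.3],[0,0,0.07,0,0,0,-0.3],[0,0,0.072,0,0,0,-0.3],[0,0,0.0735,0,0,0,-0.3],[0,0,0.0735,0,0,0,-0.3],[0,0,0.0735,0,0,0,-0.3]]';python3 s.py
```

```text
clock: 5.65
position: [497.6, -263.9, 36.3]
ee_rot: [0.984, -0.18, 0.0, 0.001]
contact_force: [-0.1, 0.1, 1.1]
gripper_width: 58.0
grasp_force: 64.8
t 5.65 p [ 497.6 -263.9   36.3] yaw -110.73 z [-0.    -0.001 -1.   ] F [-0.1  0.1  1.1] w 58.0 g 64.8 q [-0.2   0.5  -0.38  0.   -0.7   1.41]
```

```bash
python3 -m handwheel '[[0,0,0.001,0,0,0,-0.3],[0,0,0.001,0,0,0,0.7],[0,0,0.001,0,0,0,0.7],[0,0,0.001,0,0,0,0.7],[0,0,0.001,0,0,0,0.7],[0,0,0.006,0,0,0,0.7],[0,0,0.012,0,0,0,0.7],[0,0,0.014,0,0,0,0.7],[0,0,0.014,0,0,0,0.7]]';python3 -m handwheel '[[0,0,0,0,0,0,-0.3],[0,0,0,0,0,0,-0.3],[0,0,0,0,0,0,-0.3],[0,0,0,0,0,0,-0.3],[0,0,0,0,0,0,-0.3]]';python3 s.py
```

```text
clock: 6.78
position: [497.1, -263.8, 21.4]
ee_rot: [0.984, -0.18, -0.001, 0.001]
contact_force: [0.1, 0.5, -0.1]
gripper_width: 72.6
grasp_force: 0.0
clock: 7.4
position: [497.7, -263.9, 22.2]
ee_rot: [0.984, -0.18, 0.0, 0.001]
contact_force: [0.9, 1.0, 4.6]
gripper_width: 59.2
grasp_force: 66.2
t 7.4 p [ 497.7 -263.9   22.2] yaw -110.72 z [-0.    -0.001 -1.   ] F [0.9 1.  4.6] w 59.2 g 66.2 q [-0.2   0.52 -0.39  0.   -0.67  1.41]
```

```bash
python3 -m handwheel '[[0,0,0,0,0,0,0.7],[0,0,0,0,0,0,0.7],[0,0,0,0,0,0,0.7],[0,0,0,0,0,0,0.7],[0,0,-0.02,0,0,0,0.7],[0,0,-0.08,0,0,0,0.7],[0,0,-0.14,0,0,0,0.7],[0,0,-0.2,0,0,0,0.7],[0,0,-0.26,0,0,0,0.7],[0,0,-0.3,0,0,0,0.7]]'; python3 s.py; python3 d.py 330 -360 325 -110.7
```

```text
clock: 8.65
position: [497.8, -263.7, 325.4]
ee_rot: [0.984, -0.18, 0.002, 0.001]
contact_force: [1.0, -1.1, 0.1]
gripper_width: 72.4
grasp_force: 0.0
t 8.65 p [ 497.8 -263.7  325.4] yaw -110.72 z [ 0.003 -0.002 -1.   ] F [ 1.  -1.1  0.1] w 72.4 g 0.0 q [-0.2   0.23  0.01  0.   -1.36  1.41]
[-1.228e-01  1.494e-01  1.000e-04] [ 0.001  -0.0037 -0.0004]
```

```bash
python3 -m handwheel '[[-0.06,0.075,0,0,0,0,-1],[-0.123,0.15,0,0,0,0,-1],[-0.123,0.15,0,0,0,0,-1],[-0.123,0.15,0,0,0,0,-1],[-0.123,0.15,0,0,0,0,-1],[-0.123,0.15,0,0,0,0,-1]]'
python3 - <<'E'
from h import *
a,da=get_image("side"); b,db=get_image("top")
cv2.imwrite("pics/sideB.png",a);cv2.imwrite("pics/topB.png",b)
f=lambda i,u,v:cv2.resize(i[v:v+110,u:u+100],None,fx=4,fy=4,interpolation=cv2.INTER_CUBIC)
cv2.imwrite("pics/p2.png",np.hstack([f(a,310,130),f(b,370,220)]))
y=np.radians(-21.5); ex=np.array([np.cos(y),np.sin(y)]); ey=np.array([-ex[1],ex[0]])
for n,d in(("side",da),("top",db)):
    P=cloud(n,d).reshape(-1,3); q=P[:,:2]-[498,-263.3]; X=q@ex; Y=q@ey
    for z in range(70,250,20):
        m=(X>30)&(X<130)&(abs(Y)<20)&(abs(P[:,2]-z)<10)
        if m.sum()>3: print(n,z,m.sum(),np.percentile(X[m],[10,50,90]).round(1),P[m,2].max().round(1))
E
```

```text
clock: 9.4
position: [330.4, -359.9, 321.9]
ee_rot: [0.984, -0.179, -0.0, 0.0]
contact_force: [0.3, 0.2, -0.2]
gripper_width: 0.3
grasp_force: 0.0
side 70 60 [72.5 75.6 77.8] 79.5
side 90 45 [73.5 75.2 77.5] 99.2
side 110 64 [72.5 74.  75.7] 119.9
side 130 65 [74.2 75.9 77.6] 139.6
side 150 64 [75.9 77.4 78.8] 160.0
side 170 67 [76.2 78.6 80.4] 179.6
side 190 94 [79.3 83.5 87.6] 199.9
side 210 88 [83.  85.  91.4] 219.6
side 230 111 [84.4 87.4 93.3] 239.7
top 70 45 [73.9 75.9 77.4] 79.3
top 90 18 [74.4 75.7 76.5] 99.9
top 110 44 [74.1 75.2 75.8] 120.0
top 130 51 [75.5 76.5 77.7] 139.2
top 150 48 [77.2 78.1 79.2] 159.8
top 170 55 [78.4 79.4 80.2] 179.4
top 190 82 [80.3 83.4 84.7] 199.6
top 210 59 [84.4 85.2 86.9] 219.9
top 230 148 [86.3 89.3 95.4] 238.7
```

View pics/p2.png

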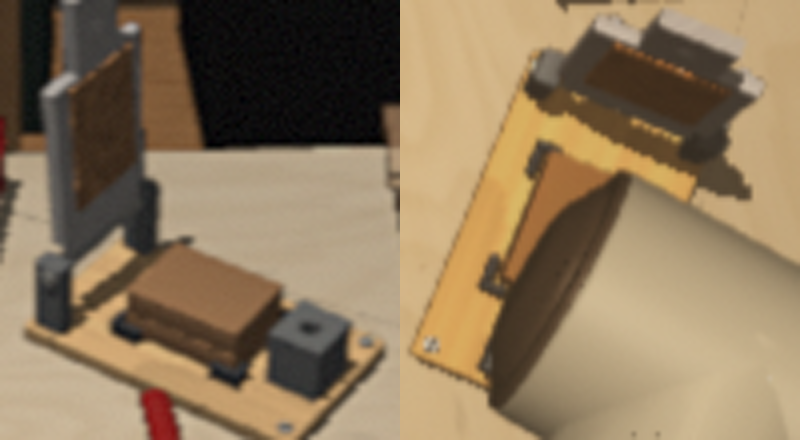

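Run:
```python
from h import *
a,d=get_image("side")
y=np.radians(-20.7); ex=np.array([np.cos(y),np.sin(y)]); ey=np.array([-ex[1],ex[0]])
P=cloud("side",d).reshape(-1,3); q=P[:,:2]-[498,-263.3]; X=q@ex; Y=q@ey; Z=P[:,2]
for nm,A,B,sg in(("-x face",X,Y,-40),("+y face",Y,X,30)):
    for z0,z1 in((18,30),(28,32),(34,38),(36,47)):
        m=(abs(A-sg)<7)&(abs(B)<(14 if sg==30 else 20))&(Z>z0)&(Z<z1); print(nm,z0,m.sum(),A[m].mean().round(2),np.median(A[m]).round(2), "slope",np.degrees(np.arctan(np.polyfit(B[m],A[m],1)[0])).round(1) if m.sum()>5 else "")
m=(abs(X)<60)&(abs(Y)<50)&(Z>46)&(Z<56); print("top z",np.median(Z[m]),cv2.minAreaRect(P[m][:,:2].astype(np.float32)))
Q=P[m]; c=np.c_[Q[:,:2]-[498,-263],np.ones(len(Q))]; print("tilt",np.linalg.lstsq(c,Q[:,2],rcond=None)[0])
# lid-push waypoints: world TCP; frame x=away from robot
y=np.radians(-21.7); ex=np.array([np.cos(y),np.sin(y)])
for th in (1.75,1.55,1.35,1.15,.95,.75,.55,.35,.2,.1,0):
    s,c=np.sin(th),np.cos(th); xx=80-150*c+5*s+11; z=59+150*s+5*c
    w=np.array([498,-263.3])+ex*xx; print(th,"X",xx.round(1),"z",z.round(1),w.round(1))
w=np.array([498,-263.3])+ex*135; print(w); print(delta([*w,330],down(np.radians(-111.7))),delta([*w,209],down(np.radians(-111.7))))
```

```text
-x face 18 27 -39.8 -39.68 slope -1.4
-x face 28 10 -40.05 -40.08 slope 1.7
-x face 34 12 -39.74 -39.48 slope 2.4
-x face 36 28 -39.88 -40.1 slope 0.9
+y face 18 36 26.88 26.67 slope 0.8
+y face 28 10 26.1 26.18 slope 5.4
+y face 34 8 27.35 26.7 slope -2.6
+y face 36 32 26.82 26.74 slope 0.3
top z 50.76092898085699 ((488.0979919433594, -261.10174560546875), (66.03067779541016, 99.62153625488281), 67.95539855957031)
tilt [1.62168382e-03 2.11166468e-03 5.07586987e+01]
1.75 X 122.7 z 205.7 [ 612.  -308.7]
1.55 X 92.9 z 209.1 [ 584.3 -297.6]
1.35 X 63.0 z 206.5 [ 556.6 -286.6]
1.15 X 34.3 z 198.0 [ 529.9 -276. ]
0.95 X 7.8 z 183.9 [ 505.3 -266.2]
0.75 X -15.3 z 164.9 [ 483.7 -257.6]
0.55 X -34.3 z 141.7 [ 466.2 -250.6]
0.35 X -48.2 z 115.1 [ 453.2 -245.5]
0.2 X -55.0 z 93.7 [ 446.9 -243. ]
0.1 X -57.8 z 79.0 [ 444.3 -241.9]
0 X -59.0 z 64.0 [ 443.2 -241.5]
[ 623.43289716 -313.21581223]
(array([ 0.25779913, -0.14687513, -0.0086968 ]), array([0.00112699, 0.00113639, 0.01860676])) (array([ 0.25793789, -0.1470102 ,  0.11230305]), array([0.00112699, 0.00113639, 0.01860676]))
```

The left half shows the blanks stacked flush (the depth faces agree to within 0.3 mm) and the lid upright at about 1.65. Next I go behind the lid with the fingers shut.

```bash
python3 -m handwheel '[[0.06,-0.035,-0.009,0,0,0.018,-1],[0.12,-0.068,-0.009,0,0,0.018,-1],[0.18,-0.1,-0.009,0,0,0.018,-1],[0.23,-0.13,-0.009,0,0,0.018,-1],[0.258,-0.147,-0.009,0,0,0.018,-1],[0.258,-0.147,0.04,0,0,0.018,-1],[0.258,-0.147,0.09,0,0,0.018,-1],[0.258,-0.147,0.112,0,0,0.018,-1],[0.258,-0.147,0.112,0,0,0.018,-1],[0.258,-0.147,0.112,0,0,0.018,-1]]'; python3 s.py
python3 - <<'E'
from h import *
y=np.radians(-21.7); ex=np.array([np.cos(y),np.sin(y)])
for th in (1.65,1.55,1.35,1.15,.95,.75,.55,.35,.2,.1,0):
    s,c=np.sin(th),np.cos(th); xx=80-150*c+5*s+11; z=59+150*s+5*c
    w=np.array([498,-263.3])+ex*xx; print(th,delta([*w,z],down(np.radians(-111.7)))[0].round(3))
E
```

```text
clock: 10.8
position: [623.8, -314.2, 211.2]
ee_rot: [0.982, -0.188, 0.001, 0.001]
contact_force: [0.5, 0.2, 0.2]
gripper_width: -0.1
grasp_force: 0.0
t 10.8 p [ 623.8 -314.2  211.2] yaw -111.71 z [ 0.001 -0.002 -1.   ] F [0.5 0.2 0.2] w -0.1 g 0.0 q [-0.23  0.52  0.18  0.   -1.23  1.43]
1.65 [-0.028 -0.001  0.003]
1.55 [-0.043 -0.001  0.002]
1.35 [-0.073 -0.001  0.005]
1.15 [-0.101 -0.001  0.013]
0.95 [-0.128 -0.001  0.027]
0.75 [-0.151 -0.001  0.046]
0.55 [-0.17  -0.001  0.069]
0.35 [-0.184 -0.001  0.096]
0.2 [-0.191 -0.001  0.117]
0.1 [-0.194 -0.001  0.132]
0 [-0.195 -0.001  0.147]
```

```bash
python3 -m handwheel '[[-0.028,-0.001,0.002,0,0,0,-1],[-0.043,-0.001,0.002,0,0,0,-1],[-0.058,-0.001,0.003,0,0,0,-1],[-0.073,-0.001,0.005,0,0,0,-1],[-0.087,-0.001,0.009,0,0,0,-1],[-0.101,-0.001,0.013,0,0,0,-1],[-0.101,-0.001,0.013,0,0,0,-1]]'; python3 s.py
```

```text
clock: 11.68
position: [529.6, -275.9, 198.9]
ee_rot: [0.982, -0.189, 0.001, 0.001]
contact_force: [0.2, -0.3, -0.1]
gripper_width: -0.1
grasp_force: 0.0
t 11.68 p [ 529.6 -275.9  198.9] yaw -111.74 z [ 0.002 -0.002 -1.   ] F [ 0.2 -0.3 -0.1] w -0.1 g 0.0 q [-0.21  0.36 -0.11  0.   -1.09  1.4 ]
```

```bash
cat > lid.py <<'E'
from h import *
y=np.radians(-21.7); ex=np.array([np.cos(y),np.sin(y)]); ey=np.array([-ex[1],ex[0]])
a,d=get_image("side"); P=cloud("side",d).reshape(-1,3); q=P[:,:2]-[498,-263.3]; X=q@ex; Y=q@ey; Z=P[:,2]
for lo,hi in((-18,20),(22,47)):
  for z in range(60,245,20):
    m=(X>-120)&(X<130)&(Y>lo)&(Y<hi)&(abs(Z-z)<10)
    if m.sum()>3: print(lo,z,m.sum(),np.percentile(X[m],[10,50,90]).round(1))
cv2.imwrite("pics/lid.png",cv2.resize(a[90:250,280:440],None,fx=3,fy=3))
E
python3 lid.py
```

```text
-18 60 385 [-87.  -25.8  30.9]
-18 80 7 [58.5 64.5 67.5]
-18 100 16 [48.7 51.4 54.4]
-18 120 27 [39.7 43.  47.3]
-18 140 19 [30.8 34.1 37.2]
-18 160 29 [21.7 24.7 28.7]
-18 180 47 [17.6 21.9 26.8]
-18 200 57 [ 7.7 14.1 29.8]
-18 220 151 [ 3.7 19.7 33. ]
-18 240 67 [18.6 21.1 33. ]
22 60 73 [-20.7  35.8  79.8]
22 80 22 [60.7 66.  70.7]
22 100 52 [51.3 59.7 68.8]
22 120 48 [42.8 49.2 58.7]
22 140 59 [33.8 41.2 50.9]
22 160 57 [25.1 31.2 42.6]
22 180 46 [22.  25.3 31. ]
22 240 11 [17.7 29.1 43.7]
```

The lid follows, now at about 1.15. Continuing.

```bash
python3 -m handwheel '[[-0.014,0,0.007,0,0,0,-1],[-0.027,0,0.014,0,0,0,-1],[-0.039,0,0.023,0,0,0,-1],[-0.05,0,0.033,0,0,0,-1],[-0.06,0,0.044,0,0,0,-1],[-0.069,0,0.056,0,0,0,-1],[-0.077,0,0.069,0,0,0,-1],[-0.083,0,0.083,0,0,0,-1],[-0.09,0,0.104,0,0,0,-1],[-0.093,0,0.119,0,0,0,-1]]';python3 -m handwheel '[[-0.001,0,0.008,0,0,0,-1],[-0.001,0,0.014,0,0,0,-1],[-0.001,0,0.018,0,0,0,-1],[-0.001,0,0.018,0,0,0,-1]]'; python3 s.py
```

```text
clock: 12.98
position: [443.1, -241.5, 77.4]
ee_rot: [0.982, -0.189, 0.0, 0.001]
contact_force: [1.8, -1.4, 1.7]
gripper_width: -0.2
grasp_force: 0.4
clock: 13.48
position: [442.0, -241.2, 63.7]
ee_rot: [0.982, -0.188, -0.0, 0.001]
contact_force: [-8.3, 6.8, 26.2]
gripper_width: 0.1
grasp_force: 13.2
t 13.47 p [ 442.  -241.2   63.7] yaw -111.66 z [-0.001 -0.002 -1.   ] F [-8.3  6.8 26.2] w 0.1 g 13.2 q [-0.18  0.38 -0.5   0.   -0.69  1.37]
```

```bash
python3 d.py 442 -241.2 130 -111.7; python3 d.py 552.1 210.3 130 -91
```

```text
[-0.      0.0001 -0.0663] [0.0022 0.0001 0.0007]
[-0.0644 -0.4601 -0.0673] [ 0.0022  0.0005 -0.3606]
```

```bash
python3 -m handwheel '[[0,0,-0.035,0,0,0,-1],[0,0,-0.067,0,0,0,-1],[-0.064,-0.46,-0.067,0.002,0,-0.36,0],[-0.064,-0.46,-0.067,0.002,0,-0.36,0],[-0.064,-0.46,-0.067,0.002,0,-0.36,0],[-0.064,-0.46,-0.067,0.002,0,-0.36,0],[-0.064,-0.46,-0.067,0.002,0,-0.36,0],[-0.064,-0.46,-0.067,0.002,0,-0.36,0],[-0.064,-0.46,-0.067,0.002,0,-0.36,0],[-0.064,-0.46,-0.067,0.002,0,-0.36,0]]'; python3 -m handwheel '[[-0.064,-0.46,-0.067,0,0,0,0]]' >/dev/null & sleep 0; wait; python3 s.py
```

```text
clock: 14.72
position: [553.8, 213.2, 126.4]
ee_rot: [1.0, -0.008, 0.0, -0.001]
contact_force: [-0.1, -0.7, 0.1]
gripper_width: 42.6
grasp_force: 0.0
t 14.85 p [545.7 270.9 134.4] yaw -91.32 z [-0.003 -0.001 -1.   ] F [ 1.5 -0.2 -0.4] w 42.7 g 0.0 q [ 0.73  0.44 -0.16 -0.   -0.97  0.82]
```

That extra row was a slip of mine. It did no harm: it was one row in free air. Going back, and checking the lid hole at the same time.

```bash
python3 -m handwheel '[[0,0,0,0,0,0,0],[0,0,0,0,0,0,0]]'; python3 d.py 552.1 210.3 120 -91; python3 lid.py | head -3
python3 - <<'E'
from h import *
b,_=get_image("top"); a,_=get_image("side"); cv2.imwrite("pics/topC.png",b); cv2.imwrite("pics/sideC.png",a)
f=lambda i,u,v,s,w,h:cv2.resize(i[v:v+h,u:u+w],None,fx=s,fy=s,interpolation=cv2.INTER_CUBIC)
h=proj("top",(428.3,-235.6,64)); g=proj("side",(428.3,-235.6,64)); print(h,g)
hu,hv=int(h[0]),int(h[1]); gu,gv=int(g[0]),int(g[1]); print(hu,hv,gu,gv)
cv2.imwrite("pics/h1.png",np.hstack([f(b,hu-20,hv-25,8,50,70),f(a,gu-25,gv-35,8,50,70)]))
E
```

```text
clock: 15.1
position: [545.3, 270.8, 135.0]
ee_rot: [1.0, -0.01, -0.001, -0.0]
contact_force: [-0.3, 0.5, 0.2]
gripper_width: 43.1
grasp_force: 0.0
[0.0081 0.0603 0.015 ] [-0.0005  0.0015 -0.0024]
-18 60 389 [-13.1  28.6  73.1]
22 60 279 [-13.   29.   71.8]
22 80 35 [-21.6   7.7  42.1]
[402.43348922 307.33252077] [386.80296855 208.63808267]
402 307 386 208
```

View pics/h1.png

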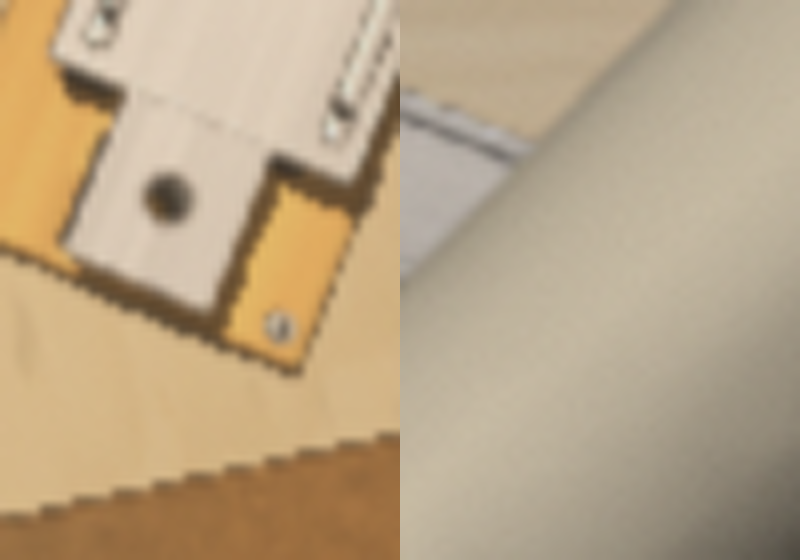

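The left half shows the shut lid's tongue and its hole at (168,197), which is top pixel (402.6,306.2). The side view is blocked by the arm. Grasping the pin.

```bash
python3 -m handwheel '[[0.008,0.06,0.015,0,0.001,-0.002,0],[0.008,0.06,0.015,0,0.001,-0.002,0],[0.008,0.06,0.015,0,0.001,-0.002,0],[0.008,0.06,0.015,0,0.001,-0.002,0]]'; python3 s.py; python3 d.py 552.1 210.3 54.5 -91
python3 - <<'E'
from h import *
print(onplane("top",402.56,306.2,64))
b=cv2.imread("pics/topC.png"); g=cv2.cvtColor(b,cv2.COLOR_BGR2GRAY)[300:313,396:410].astype(float)
g8=cv2.resize(g,None,fx=8,fy=8,interpolation=cv2.INTER_CUBIC); v,u=np.nonzero(g8<110)
k=np.hypot(u-(402.56-396+.5)*8,v-(306.2-300+.5)*8)<32
uu,vv=396+(u[k].mean()+.5)/8-.5,300+(v[k].mean()+.5)/8-.5; print(uu,vv,k.sum()/64,onplane("top",uu,vv,64))
E
```

```text
clock: 15.75
position: [552.8, 211.6, 120.7]
ee_rot: [1.0, -0.009, 0.001, -0.001]
contact_force: [-0.1, -0.0, -0.6]
gripper_width: 42.3
grasp_force: 0.0
t 15.75 p [552.8 211.6 120.7] yaw -91.0 z [ 0.001  0.002 -1.   ] F [-0.1 -0.  -0.6] w 42.3 g 0.0 q [ 0.64  0.43 -0.22 -0.   -0.92  0.91]
[-0.0008  0.0014  0.0662] [-0.0016 -0.0014 -0.0001]
[ 430.86722115 -235.87509157   64.        ]
402.45771912350597 306.439093625498 19.609375 [ 430.32013755 -235.64534083   64.        ]
```

```bash
python3 -m handwheel '[[0,0.001,0.03,-0.001,-0.001,0,0],[0,0.001,0.055,-0.001,-0.001,0,0],[-0.001,0.001,0.066,-0.001,-0.001,0,0],[-0.001,0.001,0.066,-0.001,-0.001,0,0],[-0.001,0.001,0.066,-0.001,-0.001,0,-1],[-0.001,0.001,0.066,-0.001,-0.001,0,-1],[-0.001,0.001,0.066,-0.001,-0.001,0,-1],[-0.001,0.001,0.066,-0.001,-0.001,0,-1],[-0.001,0.001,0.066,-0.001,-0.001,0,-1]]'; python3 s.py
python3 - <<'E'
from h import *
b,_=get_image("top");a,_=get_image("side"); cv2.imwrite("pics/topD.png",b);cv2.imwrite("pics/sideD.png",a)
E
```

```text
clock: 16.88
position: [552.3, 210.8, 55.5]
ee_rot: [1.0, -0.009, 0.001, -0.001]
contact_force: [-0.7, 0.5, 5.7]
gripper_width: 16.4
grasp_force: 58.5
t 16.88 p [552.3 210.8  55.5] yaw -90.99 z [ 0.002  0.001 -1.   ] F [-0.7  0.5  5.7] w 16.4 g 58.5 q [ 0.64  0.51 -0.29  0.   -0.77  0.92]
```

```bash
python3 d.py 552.2 210.6 160 -91; python3 d.py 429 -235.6 160 -111.7;  python3 d.py 429 -235.6 125 -111.7
```

```text
[ 1.000e-04  1.000e-04 -1.044e-01] [-0.0014 -0.0018  0.0002]
[-0.1154  0.4483 -0.1052] [-0.0017 -0.0015  0.3615]
[-0.1155  0.4484 -0.0702] [-0.0017 -0.0015  0.3615]
```

```bash
python3 -m handwheel '[[0,0,-0.025,0,0,0,-1],[0,0,-0.06,0,0,0,-1],[0,0,-0.1,0,0,0,-1],[-0.03,0.1,-0.105,-0.002,-0.001,0.09,-1],[-0.045,0.16,-0.105,-0.002,-0.001,0.18,-1],[-0.06,0.22,-0.105,-0.002,-0.001,0.26,-1],[-0.074,0.28,-0.105,-0.002,-0.001,0.36,-1],[-0.088,0.335,-0.105,-0.002,-0.001,0.36,-1],[-0.102,0.395,-0.105,-0.002,-0.001,0.361,-1],[-0.115,0.448,-0.105,-0.002,-0.001,0.361,-1]]'; python3 -m handwheel '[[0,0,0.02,0,0,0,-1],[0,0,0.035,0,0,0,-1],[0,0,0.035,0,0,0,-1],[0,0,0.035,0,0,0,-1]]'; python3 s.py; python3 d.py 429 -235.6 125 -111.7
python3 - <<'E'
from h import *
b,db=get_image("top");a,da=get_image("side"); cv2.imwrite("pics/topE.png",b);cv2.imwrite("pics/sideE.png",a)
# fitted TCP->pin pixel expectations in the side view
s=read_state(); p=s["position"]
for dz in(-49.5,-9.5): print(proj("side",p+[0,0,dz]))
g=proj("side",(429,-235.6,64)); print("hole",g)
u,v=int(g[0])-50,int(g[1])-70
cv2.imwrite("pics/h2.png",cv2.resize(a[v:v+100,u:u+100],None,fx=6,fy=6,interpolation=cv2.INTER_CUBIC)); print(u,v)
E
```

```text
clock: 18.23
position: [433.7, -213.0, 159.1]
ee_rot: [0.982, -0.188, -0.001, 0.001]
contact_force: [1.0, -0.2, -0.8]
gripper_width: 16.8
grasp_force: 58.7
clock: 18.73
position: [435.1, -211.3, 124.7]
ee_rot: [0.982, -0.188, -0.001, 0.001]
contact_force: [0.6, -0.0, -0.5]
gripper_width: 16.6
grasp_force: 58.9
t 18.73 p [ 435.1 -211.3  124.7] yaw -111.68 z [-0.002 -0.002 -1.   ] F [ 0.6 -0.  -0.5] w 16.6 g 58.9 q [-0.11  0.26 -0.48  0.   -0.83  1.3 ]
[ 0.0033  0.0248 -0.0003] [0.0024 0.0008 0.0004]
[382.63966674 210.76018365]
[383.80203074 197.57253073]
hole [386.51763035 208.59586846]
336 138
```

View pics/h2.png

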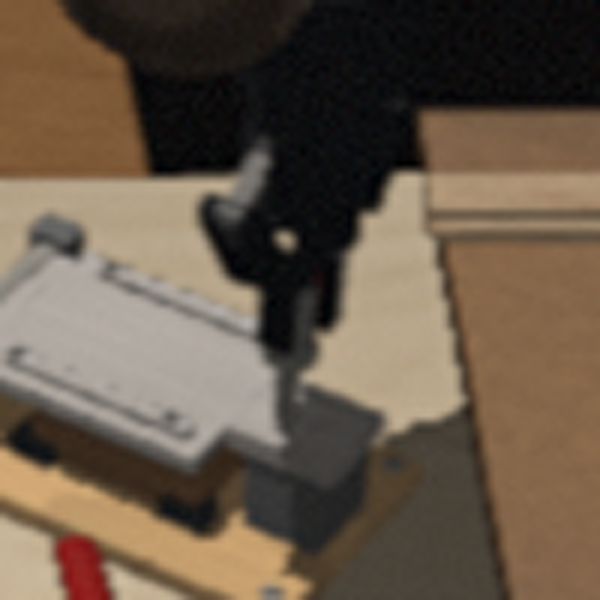

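Run:
```python
from h import *
T=lambda x,y:onplane("top",382+(x+.5)/8-.5,282+(y+.5)/8-.5,64)[:2]
a,b,c,d=[T(*p) for p in((125,95),(65,243),(215,310),(270,160))]
print(np.linalg.norm(b-a),np.linalg.norm(c-b),np.linalg.norm(d-c))
e=(a-b)/np.linalg.norm(a-b)+(d-c)/np.linalg.norm(d-c); e/=np.linalg.norm(e); print(np.degrees(np.arctan2(e[1],e[0])),"hole",(b+c)/2+22*e)
# dark-hole centroid of post in first top picture and of the lid hole, same thresholding relative to surround
for f,uv,z in(("pics/top0.png",(401.8,307.6),53.5),("pics/topB.png",(401.8,307.6),53.5),("pics/topC.png",(402.56,306.3),64)):
    g=cv2.cvtColor(cv2.imread(f),cv2.COLOR_BGR2GRAY).astype(float); u,v=uv
    G=cv2.getRectSubPix(cv2.resize(g.astype(np.float32),None,fx=8,fy=8,interpolation=cv2.INTER_CUBIC),(64,64),((u+.5)*8-.5,(v+.5)*8-.5))
    w=np.clip(np.percentile(G,75)-G-15,0,None); yy,xx=np.mgrid[:64,:64]; w[np.hypot(xx-31.5,yy-31.5)>28]=0
    uu,vv=u+((w*xx).sum()/w.sum()-31.5)/8,v+((w*yy).sum()/w.sum()-31.5)/8; print(f,uu.round(2),vv.round(2),onplane("top",uu,vv,z))
# side view, post hole in sideB
g=cv2.cvtColor(cv2.imread("pics/sideB.png"),cv2.COLOR_BGR2GRAY).astype(np.float32)
u,v=310+310.5/4-.5,130+327.5/4-.5
G=cv2.getRectSubPix(cv2.resize(g,None,fx=8,fy=8,interpolation=cv2.INTER_CUBIC),(48,40),((u+.5)*8-.5,(v+.5)*8-.5))
w=np.clip(np.median(G)-G-8,0,None); yy,xx=np.mgrid[:40,:48]
uu,vv=u+((w*xx).sum()/w.sum()-23.5)/8,v+((w*yy).sum()/w.sum()-19.5)/8; print("side",u,v,uu,vv,onplane("side",uu,vv,53.5))
```

```text
45.59403833857937 46.069783839401474 45.42736011790714
-20.75421828138284 hole [ 428.85663849 -235.82123118]
pics/top0.png 401.93 307.19 [ 428.8905593  -235.84889271   53.5       ]
pics/topB.png nan nan [nan nan nan]
pics/topC.png 402.49 306.42 [ 430.36876824 -235.71506466   64.        ]
side 387.125 211.375 386.8172961858745 211.57373614488742 [ 427.75427548 -237.29007587   53.5       ]<stdin>:11: RuntimeWarning: invalid value encountered in scalar divide
```

The pin is upright, its tip at about (287,432). That matches the arm's own prediction, about 25 mm short of the hole because the move was clipped. Combining the estimates puts the hole at (428.9,-236.0).

```bash
python3 -m handwheel '[[0.0032,0.0126,0,0.002,0.001,0,-1],[0.0032,0.0251,0,0.002,0.001,0,-1],[0.0032,0.0251,0,0.002,0.001,0,-1],[0.0032,0.0251,0,0.002,0.001,0,-1]]'; python3 s.py; python3 d.py 428.9 -236 107 -111.7
```

```text
clock: 19.32
position: [428.4, -236.1, 124.3]
ee_rot: [0.982, -0.189, -0.0, 0.0]
contact_force: [-0.5, -0.1, -1.0]
gripper_width: 16.2
grasp_force: 58.9
t 19.32 p [ 428.4 -236.1  124.3] yaw -111.75 z [-0. -0. -1.] F [-0.5 -0.1 -1. ] w 16.2 g 58.9 q [-0.17  0.27 -0.47  0.   -0.83  1.36]
[ 0.0005 -0.0003  0.0173] [ 0.0003  0.0003 -0.0008]
```

```bash
python3 -m handwheel '[[0.0003,0,0.006,0,0,0,-1],[0.0003,0,0.011,0,0,0,-1],[0.0003,0,0.014,0,0,0,-1],[0.0003,0,0.017,0,0,0,-1],[0.0003,0,0.017,0,0,0,-1]]'; python3 s.py
```

```text
clock: 19.95
position: [428.7, -235.9, 107.1]
ee_rot: [0.982, -0.188, -0.0, 0.0]
contact_force: [0.4, -0.2, -0.4]
gripper_width: 16.4
grasp_force: 58.9
t 19.95 p [ 428.7 -235.9  107.1] yaw -111.7 z [-0.001 -0.    -1.   ] F [ 0.4 -0.2 -0.4] w 16.4 g 58.9 q [-0.17  0.29 -0.49  0.   -0.79  1.36]
```

Tip is 6 mm inside the lid hole, no contact. Continuing in small steps.

```bash
python3 -m handwheel '[[0,0,0.004,0,0,0,-1],[0,0,0.008,0,0,0,-1],[0,0,0.011,0,0,0,-1],[0,0,0.011,0,0,0,-1]]'; python3 -m handwheel '[[0,0,0.003,0,0,0,-1],[0,0,0.006,0,0,0,-1],[0,0,0.006,0,0,0,-1]]'; python3 s.py
```

```text
clock: 20.45
position: [428.6, -236.0, 96.0]
ee_rot: [0.982, -0.188, -0.0, 0.0]
contact_force: [0.6, 1.2, -0.4]
gripper_width: 16.5
grasp_force: 58.9
clock: 20.82
position: [428.4, -235.9, 89.9]
ee_rot: [0.982, -0.188, -0.001, 0.0]
contact_force: [-0.9, -1.2, -2.0]
gripper_width: 16.2
grasp_force: 58.9
t 20.82 p [ 428.4 -235.9   89.9] yaw -111.71 z [-0.001 -0.    -1.   ] F [-0.9 -1.2 -2. ] w 16.2 g 58.9 q [-0.17  0.32 -0.51  0.   -0.75  1.36]
```

```bash
python3 -m handwheel '[[0,0,0.005,0,0,0,-1],[0,0,0.01,0,0,0,-1],[0,0,0.014,0,0,0,-1],[0,0,0.0165,0,0,0,-1],[0,0,0.018,0,0,0,-1],[0,0,0.018,0,0,0,-1],[0,0,0.018,0,0,0,-1]]'; python3 s.py
```

```text
clock: 21.7
position: [428.5, -236.0, 73.4]
ee_rot: [0.982, -0.188, -0.0, 0.0]
contact_force: [-4.4, 2.7, 10.4]
gripper_width: 16.6
grasp_force: 60.3
t 21.7 p [ 428.5 -236.    73.4] yaw -111.68 z [-0.001 -0.    -1.   ] F [-4.4  2.7 10.4] w 16.6 g 60.3 q [-0.17  0.34 -0.53  0.   -0.7   1.36]
```

```bash
python3 -m handwheel '[[0,0,0.0015,0,0,0,-1],[0,0,0.003,0,0,0,-1],[0,0,0.003,0,0,0,-1],[0,0,0.003,0,0,0,-1],[0,0,0.003,0,0,0,-1]]'; python3 s.py; python3 lid.py | head -4
python3 - <<'E'
from h import *
K,Rm,t=cam("side"); a,d=get_image("side"); P=cloud("side",d).reshape(-1,3)
y=np.radians(-21.7); ex=np.array([np.cos(y),np.sin(y)]); ey=np.array([-ex[1],ex[0]])
q=P[:,:2]-[498,-263.3]; X=q@ex;Y=q@ey
for x in range(-40,70,20):
    m=(abs(X-x)<10)&(abs(Y)<28)&(P[:,2]>55)&(P[:,2]<75)
    if m.sum()>3: print(x,m.sum(),np.median(P[m,2]).round(1))
E
```

```text
clock: 22.32
position: [428.6, -236.1, 73.0]
ee_rot: [0.982, -0.188, -0.0, 0.001]
contact_force: [-10.3, 6.5, 29.3]
gripper_width: 16.3
grasp_force: 62.4
t 22.32 p [ 428.6 -236.1   73. ] yaw -111.62 z [-0.    -0.001 -1.   ] F [-10.3   6.5  29.3] w 16.3 g 62.4 q [-0.17  0.34 -0.53  0.   -0.7   1.36]
-18 60 700 [-88.4 -13.7  63.2]
-18 80 61 [-88.  -84.  -72.5]
-18 100 74 [-88.3 -83.8 -72.1]
-18 120 55 [-89.4 -87.3 -82.2]
-40 111 64.7
-20 112 65.0
0 105 64.9
20 99 64.7
40 104 64.9
60 92 63.7
```

The lid is level, the pin is home (TCP 73 mm, collar seated), and it's pressing down with 29 N. Handing in.

```bash
python3 -c "
from bench import job_done; print(job_done())"
```

```text
the job is handed in; nothing more can be done
None
```

Job handed in at about 22 s: the blanks are stacked flush, the press is shut level, and the pin is home and still held, pressed down with about 29 N. The bottle, offcut and bin were left untouched.

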